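Find the loaded tin by its weight and lock it in the spring holder

ROBOT

A 7-joint arm with a two-finger parallel gripper is mounted at the origin on a cart in front of the work surface, level with it; the furniture and walls round the work are solid. World frame = base frame: x ahead of the robot, y to its left, z up, the work surface at z = 0. Lengths are in m, angles in rad, forces in N, time in s.
With the tool pointing down it reaches from about 0.35 to 0.9 m from the base axis. Payload 8.1 kg.
Tool frame: the origin (TCP) lies midway between the tips of the shut fingers; the grasp point (between the pads) lies behind it (arm.tcp_to_grasp is the z of the grasp point in the tool frame, in m); z points along the fingers, y is the line along which they close (so a half turn about z gives the same grasp; the last joint's range is limited). The gripper opens to 92 mm and grips with 3 to 60 N. Pads are 19 mm wide; open, the fingers measure 130 mm over their backs; the gripper's body (75 mm by 190 mm) begins 47 mm behind the grasp point.
Start: joints at [-1.342, 0.434, 0.025, 1.573, -0.012, 1.134, -0.075], TCP at [0.204, 0.591, 0.227] pointing down, gripper open.
Joint ranges: [-2.62, 2.62], [-0.44, 2.09], [-1.27, 1.32], [0.08, 2.57], [-1.32, 4.46], [0.12, 2], [-2.74, 2.74]. Speed limits (rad/s): [2.22, 2.22, 3.01, 3.01, 3.14, 3.14, 3.14].

INTERFACE

Orientations are given as a rotation vector (axis times angle).
In Python, from cell import readout, vision, arm gives the robot as it stands.
- The arm moves only by the tool carry_out, never from a script. Its argument "increments" is one flat list of numbers, 6 for each row, row after row: the shift along the world's x, y, z in mm, then the turn, a rotation vector about the world's x, y, z in rad. In form: [tx, ty, tz, wx, wy, wz, tx, ty, tz, wx, wy, wz, ...]. A call has 1 to 20 rows; each row shifts and turns the commanded pose from where the row before left it; what a row does not reach is not made up. A row lasts 1/8 s, in which the tool goes at most 62.5 mm and 10.7 degrees, less where a joint would pass 70% of its speed; a pose out of reach is approached as far as the arm can. A call with a gripper value outside its range is refused whole. "grip" is the closure, from 0 (fully open) to 1 (shut), set as the call begins (left out, the last holds). The fingers move at their own pace and stop on an object; "newtons" is the grip in N (left out, the last holds). Time passes only in rows, so rows that do not move let the fingers close. It gives the time, the measured TCP pose, the force, the opening and the grip force at its end, in the units of the state.
- readout.observe(): the state, without advancing time (a new reading comes with each control period).
- vision.get_image(name): name is "scene" or "top"; returns the picture (420x560x3 uint8, red, green, blue); there is no depth.
- vision.calibration(name): a dict with "fov_y" (degrees; the focal length in pixels is half the picture's height over the tangent of half this angle, whatever the lens; pixels are square), "cx", "cy" (the principal point, pixels), "pose" (4x4, takes a point from camera to world coordinates). Camera axes: x right, y up, looking along -z (the intrinsics and any distortion apply to the point x, -y, -z); pixel columns grow to the right and rows downward; lengths in m; the calibration is good to about 2 mm. A picture is of the moment at which its call begins. calibration takes no time and is no camera call.
- arm.sign_off(): hands the job in; it is judged then, once.
The state is a dict: "clock": time; "joints": joint angles; "dq": joint speeds; "joint_efforts": joint torques, N m; "position": TCP position; "ee_rot": TCP orientation; "force": force on the tool from outside, world axes, zero at the start; "ft_torque": the same for the moment, N m; "width": opening from 0.0 (shut) to 1.0 (fully open); "gripper_force": force on a finger pad.
Only numpy, scipy, OpenCV 4.12 (cv2) and the standard library are available. Lean on these libraries where they do the work, as an engineer would, in place of code of your own. Each camera call takes 0.05 s, during which the arm holds its last target. There are 200 camera calls.

TASK

Three square lidded tins look exactly alike, but only one of them has metal parts inside: find it by its weight and stand it in the square pocket of the wooden spring holder so that the sprung seat sinks fully under it. Let go of it, then swing the holder's lever over its lid until it meets its stop. Leave the two light tins standing upright on the table, tip no tin over, and do not shift the glue bottle, the jar, the tape roll or the pen.

Things in the scene. Friction and masses are not known exactly. Their poses are not given: they have to be found in the camera images.
- tin_a_mid (a point): closed square tin of plain metal with a lid, 56 x 56 mm, 90 mm high; one of three alike to the eye, two of them light (0.14 to 0.17 kg), one with metal parts inside (0.63 to 0.81 kg); which one varies. The point is the tin's centre, 45 mm above its underside; z is up the tin, x and y are square to its sides
- tin_b_mid (a point): closed square tin of plain metal with a lid, 56 x 56 mm, 90 mm high; one of three alike to the eye, two of them light (0.14 to 0.17 kg), one with metal parts inside (0.63 to 0.81 kg); which one varies. The point is the tin's centre, 45 mm above its underside; z is up the tin, x and y are square to its sides
- tin_c_mid (a point): closed square tin of plain metal with a lid, 56 x 56 mm, 90 mm high; one of three alike to the eye, two of them light (0.14 to 0.17 kg), one with metal parts inside (0.63 to 0.81 kg); which one varies. The point is the tin's centre, 45 mm above its underside; z is up the tin, x and y are square to its sides
- holder: wooden block fixed to the table, 96 x 96 mm, 40 mm high, with a pocket 68 x 68 mm open at the top and a 28 mm slot in its -x wall. Origin: under the pocket's centre, on the table top; z up. An upright steel post (14 mm thick, 104 mm high) stands 72 mm out on its +x axis, so a tin is best put in with the gripper's fingers on its +y and -y sides
- pocket (a point): centre of the pocket's mouth, 40 mm above the table; same axes as the holder
- seat (a joint): sprung plate in the pocket on which a tin stands: 0 = up (top 22 mm above the table), 0.012 m = fully sunk (top 10 mm above the table). It takes 2.6 N to start it and 3.8 N to sink it fully: it sinks under the loaded tin and stays up under a light one; pressed and let go it springs up again
- lever (a joint): angle of the lever on its post: 0 = shut, at its stop, lying along the holder's -x axis over the pocket; it grows, opening to the -y side, up to 1.9 rad, starts at 1.3 to 1.7. Knob = pivot + 112 mm * (-cos q, -sin q) in holder axes. It takes 1 to 2 N at the knob and stays where left. Its 14 mm bar runs 104 to 114 mm above the table, 4 mm over the lid of a sunk tin; a raised tin blocks it
- pivot (a point): point on the lever's upright axis, on the post, 109 mm above the table; same axes as the holder
- lever_knob (a point): centre of the black round upright knob at the lever's free end, 18 mm in diameter, standing 114 to 146 mm above the table (this point: 130 mm); it can be pinched or pushed from above
- glue: bystander: white glue bottle with a red spout, 52 mm wide, 130 mm high; origin: centre of its underside
- jar: bystander: square glass jar with a green cap, 46 x 46 x 78 mm; origin: centre of its underside
- tape: bystander: roll of blue tape lying flat, 55 mm wide, 18 mm high; origin: centre of its underside
- pen: bystander: blue marker pen lying down, 120 mm long, 12 mm thick; origin: centre of its underside

How it is judged:
On the way:
1. a tin stands in the pocket, let go of, the seat fully sunk under it, while the lever is still open (more than 0.8 rad) (value of joint seat above 0.0095 m and value of joint lever above 0.8 rad and contact force between the fingers and anything else below 0.3 N and ((horizontal distance between tin_a_mid and pocket below 0.01 m and angle between each of tin_a_mid, tin_b_mid, tin_c_mid's own z axis and vertical below 0.1 rad and height (world z) of tin_a_mid below 0.062 m and height (world z) of tin_b_mid between 0.04 and 0.05 m and height (world z) of tin_c_mid between 0.04 and 0.05 m) or (horizontal distance between tin_b_mid and pocket below 0.01 m and angle between each of tin_b_mid, tin_a_mid, tin_c_mid's own z axis and vertical below 0.1 rad and height (world z) of tin_b_mid below 0.062 m and height (world z) of tin_a_mid between 0.04 and 0.05 m and height (world z) of tin_c_mid between 0.04 and 0.05 m) or (horizontal distance between tin_c_mid and pocket below 0.01 m and angle between each of tin_c_mid, tin_a_mid, tin_b_mid's own z axis and vertical below 0.1 rad and height (world z) of tin_c_mid below 0.062 m and height (world z) of tin_a_mid between 0.04 and 0.05 m and height (world z) of tin_b_mid between 0.04 and 0.05 m))), for 0.2 s.
At the end, for the whole second after the job is handed in: the loaded tin stands upright in the pocket (within 10 mm of its centre, tilt under 0.1 rad) with the seat sunk at least 9.5 mm, the lever is shut over it (under 0.09 rad) and at rest, and the other two tins stand upright on the table (value of joint lever below 0.09 rad and value of joint seat above 0.0095 m and ((horizontal distance between tin_a_mid and pocket below 0.01 m and angle between each of tin_a_mid, tin_b_mid, tin_c_mid's own z axis and vertical below 0.1 rad and height (world z) of tin_a_mid below 0.062 m and height (world z) of tin_b_mid between 0.04 and 0.05 m and height (world z) of tin_c_mid between 0.04 and 0.05 m) or (horizontal distance between tin_b_mid and pocket below 0.01 m and angle between each of tin_b_mid, tin_a_mid, tin_c_mid's own z axis and vertical below 0.1 rad and height (world z) of tin_b_mid below 0.062 m and height (world z) of tin_a_mid between 0.04 and 0.05 m and height (world z) of tin_c_mid between 0.04 and 0.05 m) or (horizontal distance between tin_c_mid and pocket below 0.01 m and angle between each of tin_c_mid, tin_a_mid, tin_b_mid's own z axis and vertical below 0.1 rad and height (world z) of tin_c_mid below 0.062 m and height (world z) of tin_a_mid between 0.04 and 0.05 m and height (world z) of tin_b_mid between 0.04 and 0.05 m)) and velocity of joint lever between -0.05 and 0.05 rad/s); the robot touches nothing.
It fails at once if a tin is tipped over (more than 0.6 rad) (angle between any of tin_a_mid, tin_b_mid, tin_c_mid's own z axis and vertical above 0.6 rad).
It fails at once if a bystander (glue bottle, jar, tape roll, pen) is shifted by more than 30 mm (distance of any of glue, jar, tape, pen from where it was at the start of the episode above 0.03 m).
It also fails if it takes over 72 s, if anything falls off the work surface, if the arm or the gripper's body presses on something with over 40 N, if the wrist force passes 120 N, or if a joint passes its speed limit or range.

## Working session

There is one attempt and no reset: what is moved stays moved. The work goes in short steps, Python scripts to look and compute and a tool call to move; the robot and the scene stay as the last step left them, time stands still between calls to the robot, and variables do not carry over. Pictures are saved under pics/ and viewed, at most 10 in all, crops included, and the job is handed in when it is done.

Besides the shell and the picture viewer there is one more tool, called after "Call:" by a JSON object that holds its "name" and its "arguments", one argument or row to a line. carry_out: Moves the arm, as the interface text tells. Its arguments: {"type":"object","properties":{"increments":{"type":"array","items":{"type":"number"}},"grip":{"type":"number"},"newtons":{"type":"number"}},"required":["increments"]}

```bash
ls; mkdir -p pics; python3 - <<'E'
from cell import readout, vision, arm
import cv2
for n in("scene","top"):
    im=vision.get_image(n); cv2.imwrite(f"pics/{n}0.png",im[:,:,::-1]); print(n,vision.calibration(n))
print(readout.observe(), arm.tcp_to_grasp)
E
```

```text
pics
scene {'fov_y': 50.30582362558542, 'cx': 279.39823261881793, 'cy': 205.91610597087364, 'pose': array([[ 0.5215443 ,  0.6313806 , -0.5738903 , -0.25902529],
       [-0.85317934,  0.37902189, -0.35836772, -0.330738  ],
       [-0.00874944,  0.67653599,  0.73635759,  1.10545826],
       [ 0.        ,  0.        ,  0.        ,  1.        ]])}
top {'fov_y': 48.73174190825163, 'cx': 285.56193178175585, 'cy': 217.03503116987068, 'pose': array([[-2.29457520e-03,  9.94390213e-01, -1.05748940e-01,
         3.68256379e-01],
       [-9.99960173e-01, -1.36955296e-03,  8.81913097e-03,
         1.32176618e-01],
       [ 8.62482876e-03,  1.05764965e-01,  9.94353752e-01,
         1.39644933e+00],
       [ 0.00000000e+00,  0.00000000e+00,  0.00000000e+00,
         1.00000000e+00]])}
{'clock': 0.1, 'joints': array([-1.34158914,  0.43518031,  0.0250001 ,  1.5739947 , -0.01158942,
        1.1340249 , -0.07509351]), 'dq': array([-0.00051504, -0.00015739,  0.00027042, -0.00124488, -0.00049882,
        0.00030926, -0.00035434]), 'joint_efforts': array([ 4.42510966e-03, -6.69134331e+01,  9.88743715e-01, -3.15146756e+01,
       -6.05080370e-02,  3.74399393e-02,  3.12598263e-05]), 'position': array([0.20351269, 0.59044784, 0.22601141]), 'ee_rot': array([-5.18926716e-01, -3.09834762e+00,  2.29291773e-03]), 'force': array([-0.09228209, -0.78608622,  0.23054689]), 'ft_torque': array([-0.00078586, -0.02963567, -0.01534145]), 'gripper_force': 0.0, 'width': 0.999777695582508} -0.0188
```

View pics/scene0.png

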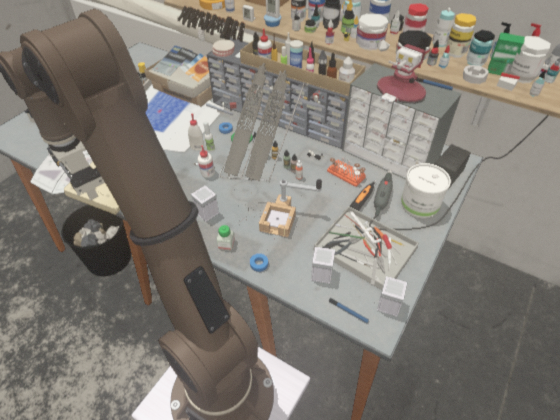

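View pics/top0.png

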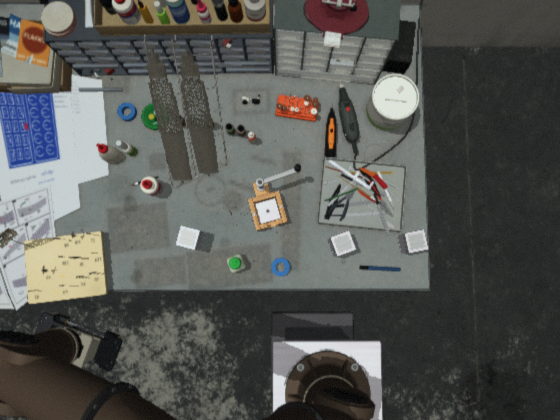

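```bash
cat > h.py <<'E'
import numpy as np, cv2
from cell import readout, vision, arm
def ray(n,u,v):
    c=vision.calibration(n); f=210/np.tan(np.radians(c["fov_y"]/2)); P=c["pose"]
    d=P[:3,:3]@np.array([(u-c["cx"])/f,-(v-c["cy"])/f,-1]); return P[:3,3],d
def pt(n,u,v,z):
    o,d=ray(n,u,v); return (o+d*(z-o[2])/d[2])[:2]
def rect(n,mask,z):
    "largest contour of mask -> centre, sides (mm), angle in world at height z"
    cs,_=cv2.findContours(mask.astype(np.uint8),cv2.RETR_EXTERNAL,cv2.CHAIN_APPROX_NONE)
    c=max(cs,key=cv2.contourArea)[:,0]
    w=np.array([pt(n,u,v,z) for u,v in c],np.float32)*1000
    return cv2.minAreaRect(w)
E
python3 - <<'E'
from h import *
im=cv2.imread("pics/top0.png"); hsv=cv2.cvtColor(im,cv2.COLOR_BGR2HSV).astype(int)
H,S,V=hsv[...,0],hsv[...,1],hsv[...,2]
def win(m,u,v,r=24):
    o=np.zeros_like(m); o[v-r:v+r,u-r:u+r]=m[v-r:v+r,u-r:u+r]; return o
for n,(u,v) in dict(t1=(188,237),t2=(343,244),t3=(415,242)).items():
    print(n,V[v,u],[rect("top",win((V>t)&(S<60),u,v,20),.09) for t in (150,180,200)])
print("holder",rect("top",win((H<25)&(S>80)&(V>90),268,210,28),.04))
print("jar",rect("top",win((H>40)&(H<80)&(S>100),235,264),.078))
for n,u,v,z in (("knob",297,168,.146),("pivot",258,185,.109),("tape",282,267,.018),("pen",380,268,.01),("glue",149,185,.08)): print(n,pt("top",u,v,z))
a=cv2.resize(im[150:290,170:290],None,fx=5,fy=4.2857,interpolation=cv2.INTER_CUBIC)
a=cv2.resize(im[150:220,230:320],None,fx=5,fy=5,interpolation=cv2.INTER_CUBIC)
b=cv2.resize(im[215:285,320:440],(450,262),interpolation=cv2.INTER_CUBIC)
cv2.imwrite("pics/c1.png",np.vstack([a,b[:240]]))
E
```

```text
t1 213 [((450.556884765625, 397.829345703125), (56.412837982177734, 58.68720245361328), 75.03270721435547), ((450.4479675292969, 397.7413330078125), (54.85663986206055, 57.17885208129883), 75.2873764038086), ((450.5716857910156, 397.8013000488281), (54.67775344848633, 53.4034538269043), 75.28742980957031)]
t2 188 [((433.5838623046875, -40.28965759277344), (58.07196044921875, 56.10447692871094), 19.914688110351562), ((433.732421875, -40.36766052246094), (55.88003158569336, 55.12972640991211), 19.678955078125), ((433.4503173828125, -40.32991027832031), (52.54358673095703, 54.102046966552734), 19.91048812866211)]
t3 181 [((439.56494140625, -247.91741943359375), (57.888004302978516, 55.70133972167969), 11.078036308288574), ((439.2473449707031, -247.7936553955078), (52.923099517822266, 54.788822174072266), 11.080817222595215), ((439.2668151855469, -247.99063110351562), (51.895938873291016, 53.83950424194336), 10.907137870788574)]
holder ((551.6113891601562, 179.05259704589844), (140.4981231689453, 96.36654663085938), 15.724806785583496)
jar ((378.00640869140625, 265.1510925292969), (31.19911003112793, 28.13530158996582), 89.8775634765625)
knob [0.63648757 0.08939331]
pivot [0.59585981 0.19804581]
tape [0.36635524 0.13081995]
pen [ 0.36271077 -0.16097436]
glue [0.60122736 0.51210351]
```

View pics/c1.png

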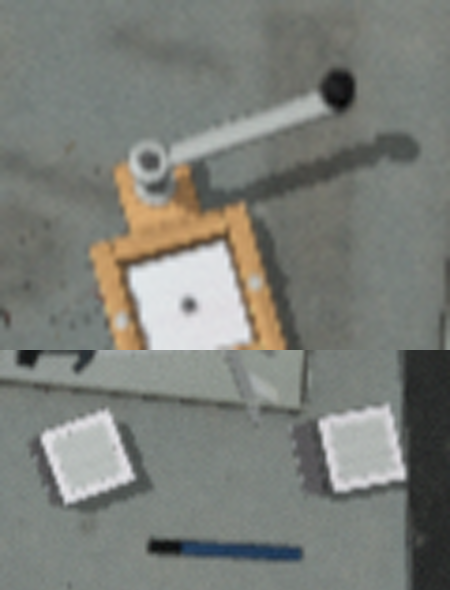

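Call:
{"name": "carry_out", "arguments": {
  "increments": [35, -27.5, -4, 0, 0, 0.011, 35, -27.5, -4, 0, 0, 0.011, 35, -27.5, -4, 0, 0, 0.011, 35, -27.5, -4, 0, 0, 0.011, 35, -27.5, -4, 0, 0, 0.011, 35, -27.5, -4, 0, 0, 0.011, 35, -27.5, -4, 0, 0, 0.011, 0, 0, 0, 0, 0, 0, 0, 0, 0, 0, 0, 0],
  "grip": 0,
  "newtons": 25
}}

```text
clock: 1.23
position: [0.4481, 0.3986, 0.1984]
ee_rot: [-0.4, -3.115, 0.0]
force: [-0.6, 0.2, 0.0]
width: 0.999
gripper_force: 0.0
```

```bash
python3 - <<'E'
from h import *
from scipy.spatial.transform import Rotation as R
im=cv2.imread("pics/scene0.png"); g=cv2.cvtColor(im,cv2.COLOR_BGR2GRAY)
print("dot top",pt("top",188/5+230,304/5+150,.022)); 
a=cv2.resize(im[165:265,170:310],None,fx=5,fy=5,interpolation=cv2.INTER_CUBIC); cv2.imwrite("pics/c2.png",a)
s=readout.observe(); Y=R.from_rotvec(s["ee_rot"]).as_matrix(); print(s["position"],Y[:,1],Y[:,2],np.degrees(np.arctan2(Y[1,1],Y[0,1])),s["force"],s["clock"])
E
```

```text
dot top [0.53321446 0.17354988]
[0.44810541 0.39858444 0.19841731] [ 2.52338902e-01  9.67638875e-01 -2.93466164e-04] [-8.97763734e-04 -6.91635404e-05 -9.99999595e-01] 75.38403972312548 [-0.64111372  0.19614069  0.0297963 ] 1.225
```

View pics/c2.png

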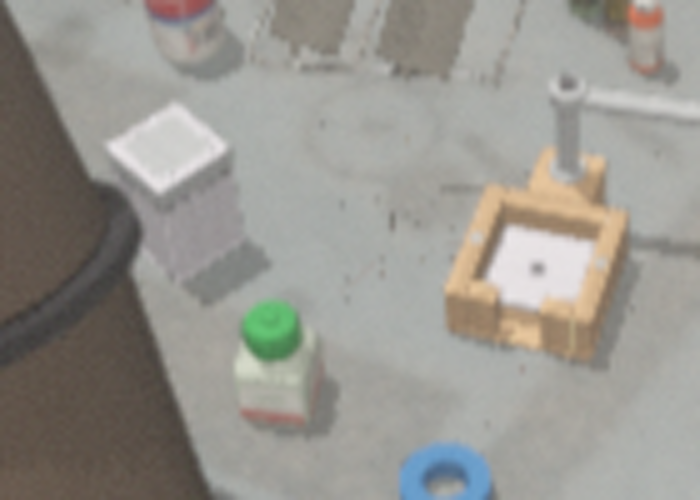

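```bash
python3 - <<'E'
from h import *
print(pt("scene",204,194.7,.09),pt("scene",277.6,218.6,.022))
E
```

```text
[0.45074379 0.39305418] [0.5352899  0.17269242]
```

Call:
{"name": "carry_out", "arguments": {
  "increments": [2, -1, -29, 0, 0, 0, 0, 0, -29, 0, 0, 0, 0, 0, -29, 0, 0, 0, 0, 0, -28, 0, 0, 0, 0, 0, -28, 0, 0, 0, 0, 0, 0, 0, 0, 0]
}}

```text
clock: 1.98
position: [0.4481, 0.3975, 0.0539]
ee_rot: [-0.395, -3.113, 0.005]
force: [-0.2, -0.4, 0.3]
width: 0.999
gripper_force: 0.0
```

Call:
{"name": "carry_out", "arguments": {
  "increments": [0, 0, 0, 0, 0, 0, 0, 0, 0, 0, 0, 0, 0, 0, 0, 0, 0, 0, 0, 0, 0, 0, 0, 0],
  "grip": 1
}}

```text
clock: 2.48
position: [0.4508, 0.3975, 0.0563]
ee_rot: [0.399, 3.116, 0.001]
force: [-1.7, -6.4, 5.9]
width: 0.615
gripper_force: 3.6
```

Call:
{"name": "carry_out", "arguments": {
  "increments": [0, 0, 0, 0, 0, 0, 0, 0, 0, 0, 0, 0]
}}

```text
clock: 2.72
position: [0.4507, 0.3973, 0.0562]
ee_rot: [0.4, 3.116, 0.0]
force: [-0.9, -1.2, 6.9]
width: 0.608
gripper_force: 25.0
```

Call:
{"name": "carry_out", "arguments": {
  "increments": [0, 0, 8, 0, 0, 0, 0, 0, 12, 0, 0, 0, 0, 0, 10, 0, 0, 0, 0, 0, 0, 0, 0, 0, 0, 0, 0, 0, 0, 0, 0, 0, 0, 0, 0, 0]
}}

```text
clock: 3.48
position: [0.4503, 0.3972, 0.0853]
ee_rot: [-0.399, -3.116, 0.001]
force: [-0.4, -0.3, -7.0]
width: 0.609
gripper_force: 25.0
```

Call:
{"name": "carry_out", "arguments": {
  "increments": [0, 0, 20, 0, 0, 0, 0, 0, 20, 0, 0, 0, 0, 0, 20, 0, 0, 0, 0, 0, 0, 0, 0, 0, 0, 0, 0, 0, 0, 0]
}}

```text
clock: 4.1
position: [0.4501, 0.397, 0.1447]
ee_rot: [-0.399, -3.115, 0.002]
force: [0.6, -0.5, -7.4]
width: 0.609
gripper_force: 25.0
```

```bash
python3 - <<'E'
from h import *
for i in range(3):
    im=vision.get_image("scene"); print(readout.observe()["force"],readout.observe()["position"])
E
```

```text
[-0.4408412  -1.15586699 -7.65485277] [0.45001926 0.39682055 0.14447712]
[-0.12966538  1.11396207 -6.25637692] [0.4500553  0.39686023 0.1445206 ]
[ 1.03595698 -0.25001254 -7.51939381] [0.45012979 0.396914   0.14460224]
```

Call:
{"name": "carry_out", "arguments": {
  "increments": [10, -28, 0, 0, 0, 0.066, 10, -28, 0, 0, 0, 0.066, 10, -28, 0, 0, 0, 0.066, 10, -28, 0, 0, 0, 0.066, 10, -28, 0, 0, 0, 0.066, 10, -28, 0, 0, 0, 0.066, 11, -28, 0, 0, 0, 0.066, 12, -28, 0, 0, 0, 0.067, 0, 0, 0, 0, 0, 0, 0, 0, 0, 0, 0, 0]
}}

```text
clock: 5.5
position: [0.5333, 0.1736, 0.1453]
ee_rot: [0.428, -3.111, -0.001]
force: [0.7, 0.4, -7.2]
width: 0.607
gripper_force: 25.0
```

```bash
python3 - <<'E'
from h import *
from scipy.spatial.transform import Rotation as R
s=readout.observe(); Y=R.from_rotvec(s["ee_rot"]).as_matrix(); print(s["position"],np.degrees(np.arctan2(Y[1,1],Y[0,1])),Y[:,2],s["force"],s["clock"])
a=vision.get_image("top")[150:260,210:330,::-1];b=vision.get_image("scene")[120:260,210:350,::-1]
cv2.imwrite("pics/c3.png",np.hstack([cv2.resize(a,(400,400)),cv2.resize(b,(400,400))]))
E
```

```text
[0.5332995  0.17361733 0.14528495] 105.66494786097631 [-8.48425092e-04  2.14034336e-04 -9.99999617e-01] [ 0.67632994  0.44956176 -7.18904153] 5.5
```

View pics/c3.png

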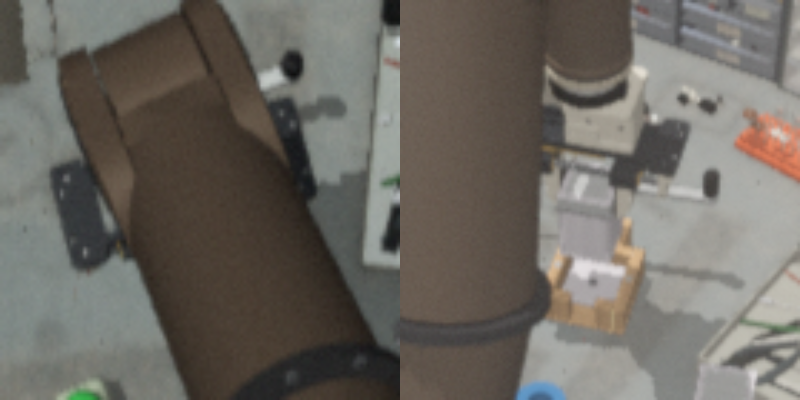

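Call:
{"name": "carry_out", "arguments": {
  "increments": [0, 0, -20, 0, 0, 0, 0, 0, -18, 0, 0, 0, 0, 0, -8, 0, 0, 0, 0, 0, -8, 0, 0, 0, 0, 0, 0, 0, 0, 0, 0, 0, 0, 0, 0, 0]
}}

```text
clock: 6.35
position: [0.534, 0.1736, 0.0922]
ee_rot: [-0.429, 3.111, 0.0]
force: [0.0, 0.5, -6.4]
width: 0.609
gripper_force: 25.0
```

Call:
{"name": "carry_out", "arguments": {
  "increments": [0, 0, -5, 0, 0, 0, 0, 0, -5, 0, 0, 0, 0, 0, 0, 0, 0, 0, 0, 0, 0, 0, 0, 0]
}}

```text
clock: 6.85
position: [0.5336, 0.1734, 0.0817]
ee_rot: [0.429, -3.112, -0.0]
force: [0.1, -0.7, -7.0]
width: 0.61
gripper_force: 25.0
```

Call:
{"name": "carry_out", "arguments": {
  "increments": [0, 0, -5, 0, 0, 0, 0, 0, -5, 0, 0, 0, 0, 0, -3, 0, 0, 0, 0, 0, 0, 0, 0, 0, 0, 0, 0, 0, 0, 0]
}}

```text
clock: 7.48
position: [0.534, 0.1736, 0.069]
ee_rot: [-0.429, 3.111, 0.0]
force: [1.9, 0.6, -2.8]
width: 0.611
gripper_force: 25.0
```

Call:
{"name": "carry_out", "arguments": {
  "increments": [0, 0, 0, 0, 0, 0, 0, 0, 0, 0, 0, 0, 0, 0, 0, 0, 0, 0, 0, 0, 0, 0, 0, 0, 0, 0, 0, 0, 0, 0],
  "grip": 0
}}

```text
clock: 8.1
position: [0.5336, 0.1734, 0.0688]
ee_rot: [0.429, -3.112, -0.0]
force: [-1.2, -0.3, -0.4]
width: 0.994
gripper_force: 0.0
```

Call:
{"name": "carry_out", "arguments": {
  "increments": [0, 0, 20, 0, 0, 0, 0, 0, 35, 0, 0, 0, 0, 0, 40, 0, 0, 0, 0, 0, 40, 0, 0, 0, 0, 0, 0, 0, 0, 0]
}}

```text
clock: 8.72
position: [0.5354, 0.1741, 0.207]
ee_rot: [-0.428, 3.106, 0.003]
force: [0.1, 0.8, -0.5]
width: 1.0
gripper_force: 0.0
```

```bash
python3 - <<'E'
from h import *
print(readout.observe()["joints"].round(2))
E
```

```text
[-0.4   0.35 -0.01  1.76  0.    1.03  1.43]
```

Call:
{"name": "carry_out", "arguments": {
  "increments": [11, -9.5, 0, 0, 0, -0.167, 11, -9.5, 0, 0, 0, -0.167, 11, -9.5, 0, 0, 0, -0.167, 11, -9.5, 0, 0, 0, -0.167, 11, -9.5, 0, 0, 0, -0.167, 11, -9.5, 0, 0, 0, -0.167, 11, -10, 0, 0, 0, -0.167, 11, -10, 0, 0, 0, -0.167, 12, -10, 0, 0, 0, -0.17, 0, 0, 0, 0, 0, 0, 0, 0, 0, 0, 0, 0]
}}

```text
clock: 10.1
position: [0.6329, 0.087, 0.203]
ee_rot: [-1.809, -2.567, 0.001]
force: [-0.6, 0.7, 0.0]
width: 1.001
gripper_force: 0.0
```

```bash
python3 - <<'E'
from h import *
from scipy.spatial.transform import Rotation as R
s=readout.observe(); Y=R.from_rotvec(s["ee_rot"]).as_matrix(); print(s["position"],np.degrees(np.arctan2(Y[1,1],Y[0,1])),Y[:,2],s["force"],s["clock"],s["joints"].round(2))
a=vision.get_image("top")[140:250,220:330,::-1];b=vision.get_image("scene")[110:250,210:350,::-1]
cv2.imwrite("pics/c4.png",np.hstack([cv2.resize(a,(400,400)),cv2.resize(b,(400,400))]))
E
```

```text
[0.63285248 0.08697864 0.20301497] 19.656658706303425 [-1.32636453e-03 -2.24582157e-05 -9.99999120e-01] [-0.55019734  0.69221123  0.01455336] 10.1 [-0.46  0.49  0.36  1.59 -0.19  1.1   0.29]
```

View pics/c4.png

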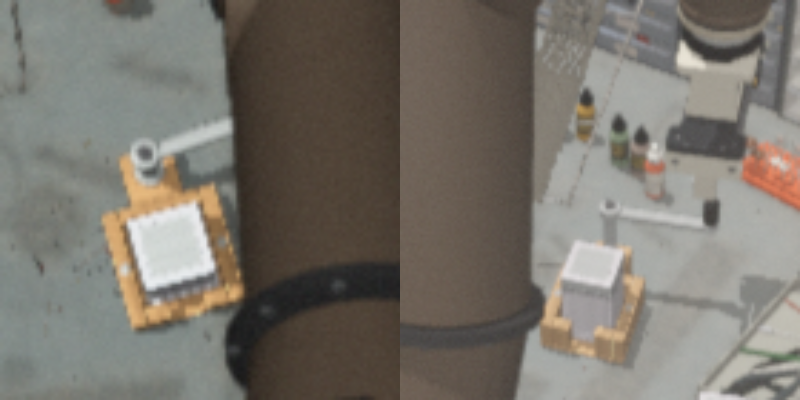

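```bash
python3 - <<'E'
from h import *
print("knob",pt("scene",318.9,184.2,.13),"orig",pt("scene",318.9,184.2,.13))
im=cv2.imread("pics/c4.png")[:,:400]; h=cv2.cvtColor(im,cv2.COLOR_BGR2HSV)
for t in (180,200):
    m=((h[...,2]>t)&(h[...,1]<40)); m[:195]=0; m[300:]=0; m[:,:115]=0; m[:,230:]=0
    (u,v),s,a=cv2.minAreaRect(np.argwhere(m)[:,::-1].astype(np.float32)); print(u,v,s,a,pt("top",u*.275+219.5,v*.275+139.5,.1))
E
```

```text
knob [0.64210428 0.08673363] orig [0.64210428 0.08673363]
162.15740966796875 248.05816650390625 (73.29425048828125, 91.67950439453125) 74.24882507324219 [0.53261406 0.18109242]
161.61318969726562 247.60745239257812 (72.15679168701172, 90.78479766845703) 74.47589111328125 [0.53296643 0.18151475]
```

Call:
{"name": "carry_out", "arguments": {
  "increments": [5, 0, -24, 0, 0, 0, 0, 0, -30, 0, 0, 0, 0, 0, -20, 0, 0, 0, 0, 0, -10, 0, 0, 0, 0, 0, 0, 0, 0, 0]
}}

```text
clock: 10.82
position: [0.6383, 0.0866, 0.1195]
ee_rot: [-1.813, -2.565, 0.001]
force: [0.1, -0.2, 0.2]
width: 1.0
gripper_force: 0.0
```

Call:
{"name": "carry_out", "arguments": {
  "increments": [0, 0, 0, 0, 0, 0, 0, 0, 0, 0, 0, 0, 0, 0, 0, 0, 0, 0, 0, 0, 0, 0, 0, 0, 0, 0, 0, 0, 0, 0, 0, 0, 0, 0, 0, 0],
  "grip": 1,
  "newtons": 12
}}

```text
clock: 11.58
position: [0.6386, 0.0864, 0.1197]
ee_rot: [1.815, 2.564, 0.0]
force: [0.4, 0.6, 0.6]
width: 0.394
gripper_force: 0.0
```

Call:
{"name": "carry_out", "arguments": {
  "increments": [0, 0, 0, 0, 0, 0, 0, 0, 0, 0, 0, 0, 0, 0, 0, 0, 0, 0, 0, 0, 0, 0, 0, 0, 0, 0, 0, 0, 0, 0]
}}

```text
clock: 12.2
position: [0.6388, 0.0863, 0.1198]
ee_rot: [1.815, 2.564, 0.0]
force: [1.5, -0.2, -1.4]
width: 0.189
gripper_force: 12.0
```

```bash
python3 - <<'E'
from h import *
p=readout.observe()["position"][:2]*1000
for O in ((533,173),):
    a=np.radians(15.7); piv=np.array(O)+72*np.array([np.cos(a),np.sin(a)])
    d=p-piv; r=np.hypot(*d); th=np.arctan2(d[1],d[0]); q=(th-a-np.pi)%(2*np.pi); print(piv,r,q)
    n=12; qs=np.linspace(q,0,n+1); k=np.array([piv-r*np.array([np.cos(a+x),np.sin(a+x)]) for x in qs]); print(np.diff(k,axis=0).round(1),q/n)
E
```

```text
[602.31380574 192.48323211] 112.23262883313953 1.627443292604374
[[-14.7  -4. ]
 [-15.1  -1.9]
 [-15.2   0.1]
 [-15.1   2.2]
 [-14.6   4.2]
 [-13.9   6.1]
 [-13.    8. ]
 [-11.8   9.6]
 [-10.4  11.1]
 [ -8.8  12.4]
 [ -7.   13.5]
 [ -5.1  14.3]] 0.13562027438369784
```

Call:
{"name": "carry_out", "arguments": {
  "increments": [-14.7, -4, 0, 0, 0, -0.136, -15.1, -1.9, 0, 0, 0, -0.136, -15.2, 0.1, 0, 0, 0, -0.136, -15.1, 2.2, 0, 0, 0, -0.136, -14.6, 4.2, 0, 0, 0, -0.136, -13.9, 6.1, 0, 0, 0, -0.136, -13, 8, 0, 0, 0, -0.136, 0, 0, 0, 0, 0, 0]
}}

```text
clock: 13.2
position: [0.5365, 0.1025, 0.1198]
ee_rot: [-2.786, -1.451, -0.0]
force: [2.2, 4.4, -3.9]
width: 0.194
gripper_force: 12.0
```

Call:
{"name": "carry_out", "arguments": {
  "increments": [-11.8, 9.6, 0, 0, 0, -0.136, -10.4, 11.1, 0, 0, 0, -0.136, -8.8, 12.4, 0, 0, 0, -0.136, 0, 0, 0, 0, 0, 0, 0, 0, 0, 0, 0, 0]
}}

```text
clock: 13.82
position: [0.5072, 0.1345, 0.1198]
ee_rot: [3.021, 0.86, 0.003]
force: [4.9, 4.0, -6.5]
width: 0.191
gripper_force: 12.0
```

Call:
{"name": "carry_out", "arguments": {
  "increments": [-7, 13.5, 0, 0, 0, -0.136, -4.5, 12.5, 0, 0, 0, -0.136, 0, 0, 0, 0, 0, 0, 0, 0, 0, 0, 0, 0]
}}

```text
clock: 14.32
position: [0.4956, 0.1596, 0.1199]
ee_rot: [3.11, 0.442, 0.002]
force: [5.5, 2.3, -5.1]
width: 0.194
gripper_force: 12.0
```

```bash
python3 - <<'E'
from h import *
s=readout.observe(); p=s["position"][:2]*1000; a=np.radians(15.7); d=p-[602.3,192.5]; print(np.hypot(*d),(np.arctan2(d[1],d[0])-a-np.pi+.5)%(2*np.pi)-.5,s["force"],s["ft_torque"])
E
```

```text
111.67735308234195 0.02505933801431759 [ 5.51067958  2.30743562 -5.13874955] [ 0.58907183 -0.95630479  0.06418215]
```

Call:
{"name": "carry_out", "arguments": {
  "increments": [-0.7, 2.5, 0, 0, 0, 0, -0.7, 2.5, 0, 0, 0, 0, 0, 0, 0, 0, 0, 0, 0, 0, 0, 0, 0, 0]
}}

```text
clock: 14.82
position: [0.4946, 0.1625, 0.1199]
ee_rot: [3.109, 0.438, 0.003]
force: [5.7, -2.6, -6.1]
width: 0.191
gripper_force: 12.0
```

Call:
{"name": "carry_out", "arguments": {
  "increments": [-0.5, 2, 0, 0, 0, 0, 0, 0, 0, 0, 0, 0, 0, 0, 0, 0, 0, 0]
}}

```text
clock: 15.2
position: [0.4945, 0.1627, 0.1199]
ee_rot: [3.107, 0.435, 0.004]
force: [8.4, -9.4, -7.3]
width: 0.19
gripper_force: 12.0
```

Hard stop reached. Release and lift.

Call:
{"name": "carry_out", "arguments": {
  "increments": [0, 0, 0, 0, 0, 0, 0, 0, 0, 0, 0, 0, 0, 0, 0, 0, 0, 0, 0, 0, 0, 0, 0, 0, 0, 0, 0, 0, 0, 0],
  "grip": 0
}}

```text
clock: 15.82
position: [0.4925, 0.1673, 0.1197]
ee_rot: [-3.111, -0.436, 0.0]
force: [-0.6, 0.5, 0.4]
width: 0.684
gripper_force: 0.0
```

Call:
{"name": "carry_out", "arguments": {
  "increments": [0, 0, 20, 0, 0, 0, 0, 0, 30, 0, 0, 0, 0, 0, 30, 0, 0, 0, 0, 0, 20, 0, 0, 0, 0, 30, 0, 0, 0, 0, 0, 40, 0, 0, 0, 0, 0, 40, 0, 0, 0, 0, 0, 40, 0, 0, 0, 0, 0, 40, 0, 0, 0, 0, 0, 40, 0, 0, 0, 0, 0, 0, 0, 0, 0, 0, 0, 0, 0, 0, 0, 0]
}}

```text
clock: 17.32
position: [0.4927, 0.3965, 0.2195]
ee_rot: [3.11, 0.435, -0.0]
force: [0.4, 0.6, 0.3]
width: 0.998
gripper_force: 0.0
```

```bash
python3 - <<'E'
from h import *
print(readout.observe()["force"],readout.observe()["clock"])
a=vision.get_image("top")[140:290,150:440,::-1];b=vision.get_image("scene")[130:270,210:350,::-1]
cv2.imwrite("pics/c5.png",np.hstack([cv2.resize(a,(450,233)),cv2.resize(b,(233,233))]))
cv2.imwrite("pics/c5.png",cv2.copyMakeBorder(cv2.resize(b,(400,400)),0,0,0,400,0)); 
im=cv2.imread("pics/c5.png"); im[:207,400:]=cv2.resize(a,(400,207)); im[207:,400:]=cv2.resize(a[30:90,80:200],(400,193)); cv2.imwrite("pics/c5.png",im)
E
```

```text
[0.35755848 0.59272557 0.28222682] 17.325
```

View pics/c5.png

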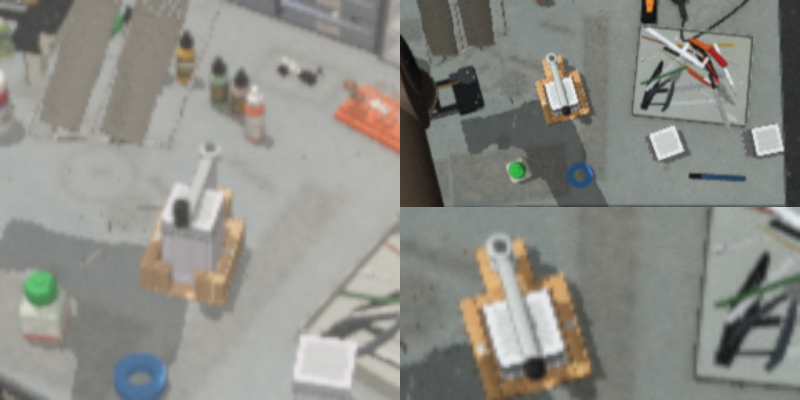

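The lever lies along the holder axis over the tin's lid. The other tins and the bystanders are untouched.

```bash
python3 -c "
from cell import arm; print(arm.sign_off())"
```

```text
the job is handed in; nothing more can be done
None
```

I put the loaded tin (about 7.2 N when lifted) in the pocket, let it go on the sunk seat and swung the lever over its lid to the stop; the job was handed in at about 17 s of the 72 s, with no verdict shown. The last pictures show the other two tins, jar, tape and pen in place; I did not check the glue bottle.

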